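Return connector kit to its colour nests

TASK

Put the four coaxial connector parts away in their colour-coded nests, each in the middle of its nest: the long white finned attenuator lengthwise between the two rails of the blue nest, the straight grey hexagon adapter lying lengthwise in the yellow nest, the right-angle adapter lying as it does now in the green nest, and the round white load, upright as it stands now, in the red nest. Leave the battery and the loupe where they are.

Things in the scene. Friction and masses are not known exactly. Their poses are not given: they have to be found in the camera images.
- attenuator_mid (a point): Coaxial attenuator: white finned round body 25 mm in diameter, lying on its side, 74 mm long over the threaded steel ends (grip the finned body, 22 mm either side of the middle, across its axis). It can roll. This point: middle of its axis, 12.5 mm above the bench at the start; y runs along the part (x and z turn as it rolls).
- hex_adapter_mid (a point): Straight coaxial adapter, steel grey: a hexagon in the middle, a thread at each end, lying on a flat of the hexagon; 47 mm long, 22 mm wide across the hexagon's corners, 19 mm high. Only the hexagon, 12 mm long at the middle, is firm to grip: take it across its width there. This point is its centre, 9.5 mm above the bench; y runs along the part, x across it, z up.
- elbow_adapter: Right-angle coaxial adapter lying flat: beige-grey square body with a white knurled nut on one side and a thread at a right angle to it, 32 x 33 mm in plan, 17 mm high. Origin: centre of that outline, on its underside; z up. Body (+x) and nut (-x) form a firm bar from x = -16 to +16 mm, y = 0 to +16 mm; the thread points to -y and is no place to grip. Grip the bar over its length (closing along x, at y = +8 mm).
- load: Coaxial load: short round white part standing upright, 34 mm in diameter, 32 mm high, with a gold pin in its top. Origin: centre of its underside; z is its axis, up.
- nest_blue: Blue nest, a low open tray, 58 mm in x by 104 mm in y outside. Two black rails, 4 mm wide and 3 mm high above the floor, run along y at x = +11 and -11 mm (18 mm clear between). Hold the part with fingertips over 3 mm above its underside to clear them. Fixed. Rim 9 mm high, 3 mm thick; floor inside 4 mm above the bench. Origin: centre of its underside; z up, y along its length.
- nest_yellow: Yellow nest, a low open tray, 58 mm in x by 80 mm in y outside, plain floor. Fixed. Rim 9 mm high, 3 mm thick; floor inside 4 mm above the bench. Origin: centre of its underside; z up, y along its length.
- nest_green: Green nest, a low open square tray, 60 x 60 mm outside, plain floor. Fixed. Rim 9 mm high, 3 mm thick; floor inside 4 mm above the bench. Origin: centre of its underside; z up.
- nest_red: Red nest, a low open square tray, 60 x 60 mm outside, plain floor. Fixed. Rim 9 mm high, 3 mm thick; floor inside 4 mm above the bench. Origin: centre of its underside; z up.
- battery: Red and silver-white AA battery, 50 mm long, 15 mm thick, lying loose; a bystander, to be left alone. Origin: centre of its underside; y runs along it.
- loupe: Black round eye loupe, 38 mm in diameter, 43 mm high, standing loose; a bystander, to be left alone. Origin: centre of its underside, z up.

How it is judged:
At the end, for the whole second after the job is handed in: Each part rests on its own nest's floor, its point within 12 mm of the nest's centre along x and y; attenuator and hexagon adapter along the nest's y axis within 0.3 rad; elbow flat, load upright within 0.15 rad; all released, at rest; battery and loupe within 20 mm of their places (x of attenuator_mid in the frame of nest_blue between -0.012 and 0.012 m and y of attenuator_mid in the frame of nest_blue between -0.012 and 0.012 m and z of attenuator_mid in the frame of nest_blue between 0.012 and 0.0195 m and x of hex_adapter_mid in the frame of nest_yellow between -0.012 and 0.012 m and y of hex_adapter_mid in the frame of nest_yellow between -0.012 and 0.012 m and z of hex_adapter_mid in the frame of nest_yellow between 0.009 and 0.0175 m and x of elbow_adapter in the frame of nest_green between -0.012 and 0.012 m and y of elbow_adapter in the frame of nest_green between -0.012 and 0.012 m and z of elbow_adapter in the frame of nest_green between 0 and 0.008 m and x of load in the frame of nest_red between -0.012 and 0.012 m and y of load in the frame of nest_red between -0.012 and 0.012 m and z of load in the frame of nest_red between 0 and 0.008 m and angle between the y axis of attenuator_mid and the y axis of nest_blue, either way round below 0.3 rad and angle between the y axis of hex_adapter_mid and the y axis of nest_yellow, either way round below 0.3 rad and angle between each of elbow_adapter, load's own z axis and vertical below 0.15 rad and linear speed of each of elbow_adapter, load below 0.02 m/s and distance of each of battery, loupe from where it was at the start of the episode below 0.02 m); the robot touches nothing.
It fails at once if the battery or the loupe is pushed more than 20 mm from its place (distance of any of battery, loupe from where it was at the start of the episode above 0.02 m).
It also fails if it takes over 104 s, if anything falls off the work surface, if the arm or the gripper's body presses on something with over 40 N, if the wrist force passes 120 N, or if a joint passes its speed limit or range.

ROBOT

A 6-joint arm with a two-finger parallel gripper is mounted at the origin on a cart in front of the work surface, level with it; the furniture and walls round the work are solid. World frame = base frame: x ahead of the robot, y to its left, z up, the work surface at z = 0. Lengths are in m, angles in rad, forces in N, time in s.
With the tool pointing down it reaches from about 0.25 to 0.775 m from the base axis. Payload 4 kg.
Tool frame: the origin (TCP) lies at the centre of the arm's flange, where the gripper is bolted on; the fingertips stand 199 mm ahead of it and the grasp point (between the pads) lies 180 mm ahead of it (robot.tcp_to_tips is the z of the fingertips in the tool frame, in m); z points along the fingers, y is the line along which they close (so a half turn about z gives the same grasp; the last joint's range is limited). The gripper opens to 94 mm and grips with 3 to 60 N. Pads are 16 mm wide; open, the fingers measure 119 mm over their backs; the gripper's body (75 mm by 177 mm) begins 78 mm behind the grasp point.
Start: joints at [-1.337, 0.087, 1.371, -0, 1.684, -0.103], TCP at [0.182, -0.519, 0.405] pointing down, gripper open.
Joint ranges: [-3.1, 3.1], [-0.76, 2.03], [0.27, 2.55], [-1.08, 4.22], [0.17, 2.65], [-2.57, 2.57]. Speed limits (rad/s): [2.79, 2.79, 3.14, 3.14, 3.14, 3.14].

INTERFACE

Orientations are given as [roll, pitch, yaw] about the fixed x, y, z axes, in that order (R = Rz(yaw) Ry(pitch) Rx(roll)).
In Python, from bench import robot gives the robot as it stands.
- The arm moves only by the tool play_rows, never from a script. Its arguments are lists of equal length, an entry for each row: "translation": the shift along the tool's x, y, z scaled (see below), a list of three; "twist": the turn, a rotation vector about the tool's x, y, z scaled (see below), a list of three; "gripper": the opening, from -1 (shut) to 1 (fully open). A call has 1 to 8 rows; each row shifts and turns the commanded pose from where the row before left it, along the tool's axes as they then stand; what a row does not reach is not made up. The controller multiplies each number of a shift by 0.04 m and each number of a turn by 0.1 rad. A row lasts 1/10 s, in which the tool goes at most 50 mm and 8.59 degrees, less where a joint would pass 70% of its speed; a pose out of reach is approached as far as the arm can. A call with a number of a shift or a turn outside -1 to 1 is refused whole. A call with a gripper value outside its range is refused whole. The fingers move at their own pace and stop on an object; the grip force is fixed at half the most. Time passes only in rows, so rows that do not move let the fingers close. It gives the time, the measured TCP pose, the force, the opening and the grip force at its end, in the units of the state.
- robot.get_obs(): the state, without advancing time (a new reading comes with each control period).
- robot.snapshot(name): name is "scene" or "top" or "wrist"; returns the picture (384x512x3 uint8, red, green, blue); there is no depth.
- robot.camera_model(name): a dict with "camera_matrix" (3x3 intrinsics, pixels), "rvec" (rotation vector, rad) and "tvec" (3), from world to camera coordinates, as OpenCV has them. Camera axes: x right, y down, z forward; pixel columns grow to the right and rows downward; lengths in m; the calibration is good to about 2 mm. A picture is of the moment at which its call begins: read the wrist's pose just before it. camera_model takes no time and is no camera call; for the wrist camera it gives the pose at the moment of the call.
- robot.close_job(): hands the job in; it is judged then, once.
Trained networks look in the newest picture that a camera, given by its name, has taken for a name from the list of things; names that differ only in an ending like _2 or _b are one class to them, and where a whole thing is asked for, a point or a joint stands for the part that bears it (a point fixed in the world has none). Each returns a list of dicts, best first, with "score" (0 to 1); they miss things now and then, are a little off and sometimes report something else, mostly with a low value. They report only what shows in the picture. A call takes as long as a camera call.
- robot.recognise(name, camera): "centre" ([x, y, z] in m, in world coordinates, good to about 4 mm: the middle of the surface that is visible of it).
- robot.spot_point(name, camera): "centre" ([x, y, z] in m, in world coordinates, good to about 4 mm: a listed point, or the origin of a listed thing).
The state is a dict: "time": time; "joint_positions": joint angles; "qvel": joint speeds; "joint_torque": joint torques, N m; "tool_pos": TCP position; "ee_rot": TCP orientation; "wrist_force": force on the tool from outside, world axes, zero at the start; "wrist_torque": the same for the moment, N m; "width": finger opening in m; "finger_force": force on a finger pad.
Only numpy, scipy, OpenCV 4.12 (cv2) and the standard library are available. Lean on these libraries where they do the work, as an engineer would, in place of code of your own. Each camera call takes 0.05 s, during which the arm holds its last target. There are 200 camera calls.

## Working session

There is one attempt and no reset: what is moved stays moved. The work goes in short steps, Python scripts to look and compute and a tool call to move; the robot and the scene stay as the last step left them, time stands still between calls to the robot, and variables do not carry over. Pictures are saved under pics/ and viewed, at most 14 in all, crops included, and the job is handed in when it is done.

Besides the shell and the picture viewer there is one more tool, called after ">>>" as a command line: name --argument value ..., lists and objects as JSON in quotes. play_rows: Moves the arm, as the interface text tells. Its arguments: {"type":"object","properties":{"translation":{"type":"array","items":{"type":"array","items":{"type":"number","minimum":-1,"maximum":1}}},"twist":{"type":"array","items":{"type":"array","items":{"type":"number","minimum":-1,"maximum":1}}},"gripper":{"type":"array","items":{"type":"number"}}},"required":["translation","twist","gripper"]}

```bash
mkdir -p pics
python3 - <<'E'
from bench import robot
import cv2,numpy as np
for c in ["top","scene"]:
    im=robot.snapshot(c); cv2.imwrite(f"pics/{c}0.png",im[:,:,::-1])
for n in "attenuator_mid hex_adapter_mid elbow_adapter load nest_blue nest_yellow nest_green nest_red battery loupe".split():
    for c in ["top","scene"]:
        r=robot.spot_point(n,c)
        print(n,c,[(np.round(d["centre"],3).tolist(),round(d["score"],2)) for d in r[:2]])
o=robot.get_obs();print(o)
m=robot.camera_model("top");print(m)
E
```

```text
attenuator_mid top [([0.437, 0.159, 0.012], 0.8)]
attenuator_mid scene [([0.435, 0.153, 0.012], 0.57)]
hex_adapter_mid top [([0.432, 0.274, 0.011], 0.61), ([0.44, -0.125, -0.002], 0.22)]
hex_adapter_mid scene [([0.439, 0.274, 0.009], 0.45), ([0.431, -0.27, -0.001], 0.2)]
elbow_adapter top [([0.535, 0.279, -0.001], 0.52)]
elbow_adapter scene [([0.531, 0.279, 0.0], 0.6)]
load top [([0.44, 0.008, -0.002], 0.42)]
load scene [([0.43, 0.014, 0.002], 0.52)]
nest_blue top [([0.548, -0.287, -0.002], 0.84)]
nest_blue scene [([0.549, -0.287, 0.002], 0.69)]
nest_yellow top [([0.434, -0.127, -0.002], 0.65), ([0.432, 0.274, 0.011], 0.58)]
nest_yellow scene [([0.434, -0.13, 0.0], 0.6)]
nest_green top [([0.435, -0.273, -0.001], 0.6)]
nest_green scene [([0.433, -0.269, -0.003], 0.77), ([0.535, 0.277, 0.005], 0.3)]
nest_red top [([0.435, -0.273, 0.0], 0.57), ([0.54, -0.142, -0.002], 0.56)]
nest_red scene [([0.541, -0.139, -0.0], 0.72), ([0.55, -0.288, 0.0], 0.51)]
battery top [([0.546, 0.002, 0.001], 0.58)]
battery scene [([0.547, 0.003, 0.001], 0.64)]
loupe top [([0.534, 0.14, 0.002], 0.59), ([0.542,
[... 342 characters left out ...]
y([ 1.32077315e-03, -3.40049171e+01, -3.02604389e+01,  7.17407931e-02,
        2.36501457e-02, -1.48735313e-05]), 'tool_pos': array([ 0.1817536 , -0.51910074,  0.40471522]), 'ee_rot': array([3.14147174e+00, 9.30905516e-07, 3.36819489e-01]), 'wrist_force': array([-0.22671294, -0.67302122, -0.15235543]), 'wrist_torque': array([0.02211081, 0.0245905 , 0.01893396]), 'finger_force': 0.0, 'width': 0.09412748164290391}
{'camera_matrix': array([[383.37168976,   0.        , 260.69498479],
       [  0.        , 383.37168976, 192.27938253],
       [  0.        ,   0.        ,   1.        ]]), 'rvec': array([ 2.21684068, -2.16074691,  0.07534316]), 'tvec': array([-0.00703038,  0.48992597,  0.98115862])}
```

```bash
cat > h.py <<'E'
import numpy as np,cv2
from bench import robot
def rect(c,img,q=None,z=0.01,x0=.38,x1=.62,y0=.36,y1=-.36,s=1100):
    """orthorectify camera picture on plane z: col = (y0-y)*s, row=(x1-x)*s"""
    m=robot.camera_model(c)
    P=np.float32([[x1,y0,z],[x1,y1,z],[x0,y1,z],[x0,y0,z]]).astype(float)
    p=cv2.projectPoints(P,np.array(m["rvec"]),np.array(m["tvec"]),np.array(m["camera_matrix"]),None)[0].reshape(-1,2)
    W=int((y0-y1)*s);H=int((x1-x0)*s)
    T=cv2.getPerspectiveTransform(p.astype(np.float32),np.float32([[0,0],[W,0],[W,H],[0,H]]))
    return cv2.warpPerspective(img,T,(W,H),flags=cv2.INTER_CUBIC)
E
python3 - <<'E'
from h import *
im=cv2.imread("pics/top0.png")
a=rect("top",im,y0=.36,y1=-.02,s=2000);b=rect("top",im,y0=.02,y1=-.36,s=2000)
a=a[:, :760];b=b[:,:760]
cv2.imwrite("pics/a.png",cv2.resize(np.vstack([a,b]),(474,600)) if 0 else a);cv2.imwrite("pics/b.png",b)
E
```

```text
(no output)
```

View pics/a.png

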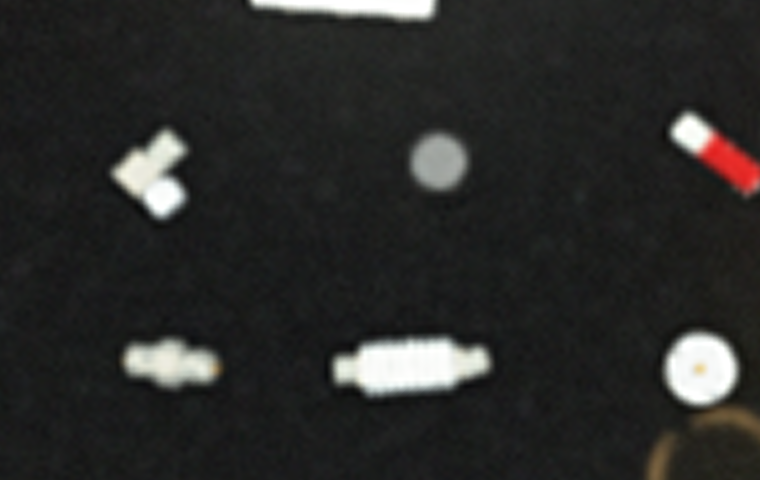

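View pics/b.png

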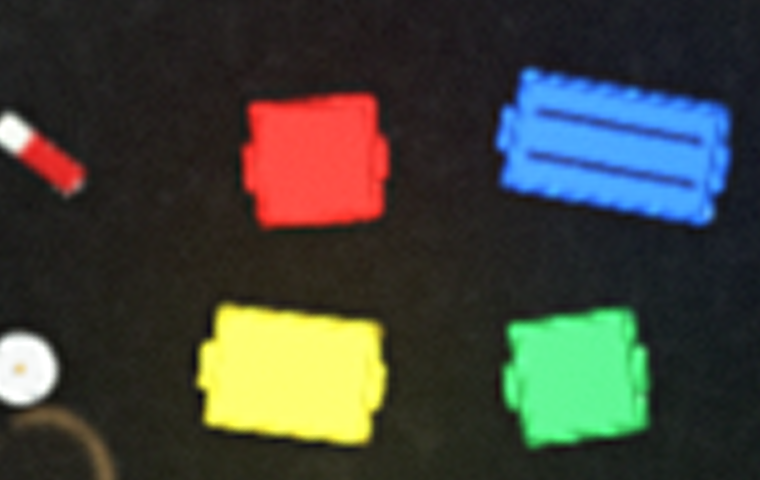

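View pics/scene0.png

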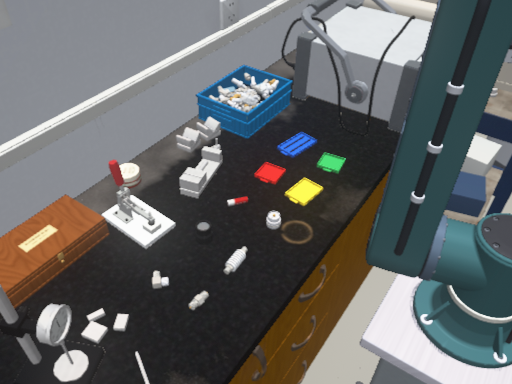

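View pics/top0.png

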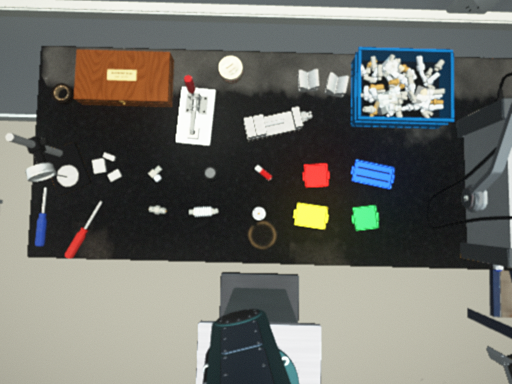

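Run:
```python
from h import *
m=robot.camera_model("wrist");o=robot.get_obs()
from scipy.spatial.transform import Rotation as R
Rc=R.from_rotvec(np.ravel(m["rvec"])).as_matrix();C=-Rc.T@np.ravel(m["tvec"])
Rt=R.from_euler("xyz",o["ee_rot"]).as_matrix()
print(Rt.round(3),(Rt.T@(C-o["tool_pos"])).round(3),(Rt.T@Rc.T).round(3),m["camera_matrix"][0,0])
```

```text
[[ 0.944  0.33   0.   ]
 [ 0.33  -0.944 -0.   ]
 [-0.     0.    -1.   ]] [ 0.066 -0.001  0.021] [[-0.    -0.973 -0.233]
 [ 1.     0.    -0.002]
 [ 0.002 -0.233  0.973]] 310.49845319046796
```

```bash
cat >> h.py <<'E'
import json
from scipy.spatial.transform import Rotation as R
def plan(target,yaw,n,grip=1,via=None,start=None):
    """n rows to TCP target with tool down, turned to yaw; also levels the tool"""
    o=robot.get_obs()
    p=np.array(o["tool_pos"]);q=R.from_euler("xyz",o["ee_rot"])
    if start is not None: p=np.array(start[:3]);q=R.from_euler("xyz",[np.pi,0,start[3]])
    g=R.from_euler("xyz",[np.pi,0,yaw]);rv=(q.inv()*g).as_rotvec()
    T=[];W=[];d=(np.array(target)-p)/n
    for i in range(n):
        T.append((q.as_matrix().T@d/.04));q=q*R.from_rotvec(rv/n);W.append(rv/n/.1)
    T=np.array(T);W=np.array(W);print("max",abs(T).max().round(2),abs(W).max().round(2))
    for k in range(0,n,8): print(json.dumps({"translation":(T[k:k+8].round(2)+0).tolist(),"twist":(W[k:k+8].round(2)+0).tolist()}))
E
python3 -c "
from h import *
plan([.44,-.2,.40],np.pi/2,13)"
```

```text
max 0.79 0.95
{"translation": [[0.67, -0.42, 0.01], [0.71, -0.35, 0.01], [0.74, -0.28, 0.01], [0.76, -0.21, 0.01], [0.78, -0.14, 0.01], [0.79, -0.06, 0.01], [0.79, 0.01, 0.01], [0.78, 0.09, 0.01]], "twist": [[0.0, 0.0, -0.95], [0.0, 0.0, -0.95], [0.0, 0.0, -0.95], [0.0, 0.0, -0.95], [0.0, 0.0, -0.95], [0.0, 0.0, -0.95], [0.0, 0.0, -0.95], [0.0, 0.0, -0.95]]}
{"translation": [[0.77, 0.16, 0.01], [0.75, 0.23, 0.01], [0.73, 0.3, 0.01], [0.7, 0.37, 0.01], [0.66, 0.44, 0.01]], "twist": [[0.0, 0.0, -0.95], [0.0, 0.0, -0.95], [0.0, 0.0, -0.95], [0.0, 0.0, -0.95], [0.0, 0.0, -0.95]]}
```

>>> play_rows --translation '[[0.67,-0.42,0],[0.71,-0.35,0],[0.74,-0.28,0],[0.76,-0.21,0],[0.78,-0.14,0],[0.79,-0.06,0],[0.79,0,0],[0.78,0.1,0]]' --twist '[[0,0,-0.95],[0,0,-0.95],[0,0,-0.95],[0,0,-0.95],[0,0,-0.95],[0,0,-0.95],[0,0,-0.95],[0,0,-0.95]]' --gripper '[1,1,1,1,1,1,1,1]'

```text
time: 1.9
tool_pos: [0.3413, -0.3212, 0.4049]
ee_rot: [3.141, 0.0, 1.101]
wrist_force: [0.7, -0.3, -0.4]
width: 0.094
finger_force: 0.0
```

>>> play_rows --translation '[[0.77,0.16,0],[0.75,0.23,0],[0.73,0.3,0],[0.7,0.37,0],[0.66,0.44,0],[0,0,0]]' --twist '[[0,0,-0.95],[0,0,-0.95],[0,0,-0.95],[0,0,-0.95],[0,0,-0.95],[0,0,0]]' --gripper '[1,1,1,1,1,1]'

```text
time: 2.5
tool_pos: [0.441, -0.1971, 0.4047]
ee_rot: [3.141, -0.001, 1.578]
wrist_force: [-0.2, -0.1, -0.4]
width: 0.0936
finger_force: 0.0
```

Run:
```python
from h import *
o=robot.get_obs();print(o["time"],o["tool_pos"],o["ee_rot"],o["wrist_force"])
for n in "nest_blue nest_yellow nest_green nest_red load battery".split():
    if n=="nest_blue": im=robot.snapshot("wrist"); cv2.imwrite("pics/w1.png",im[:,:,::-1])
    print(n,[(np.round(d["centre"],4).tolist(),round(d["score"],2)) for d in robot.spot_point(n,"wrist")[:2]])
cv2.imwrite("pics/w1r.png",rect("wrist",im[:,:,::-1].copy(),z=.009,y0=.03,y1=-.37,s=2000))
```

```text
2.5 [ 0.44102918 -0.19707451  0.40468606] [ 3.14080472e+00 -1.01256682e-03  1.57750017e+00] [-0.22040298 -0.06009352 -0.41307625]
nest_blue [([0.5472, -0.2873, -0.0035], 0.62)]
nest_yellow [([0.4335, -0.1267, -0.0014], 0.83), ([0.4302, -0.2696, -0.0007], 0.66)]
nest_green [([0.4323, -0.27, -0.0001], 0.96)]
nest_red []
load [([0.4311, -0.2659, 0.0009], 0.16)]
battery []
```

View pics/w1r.png

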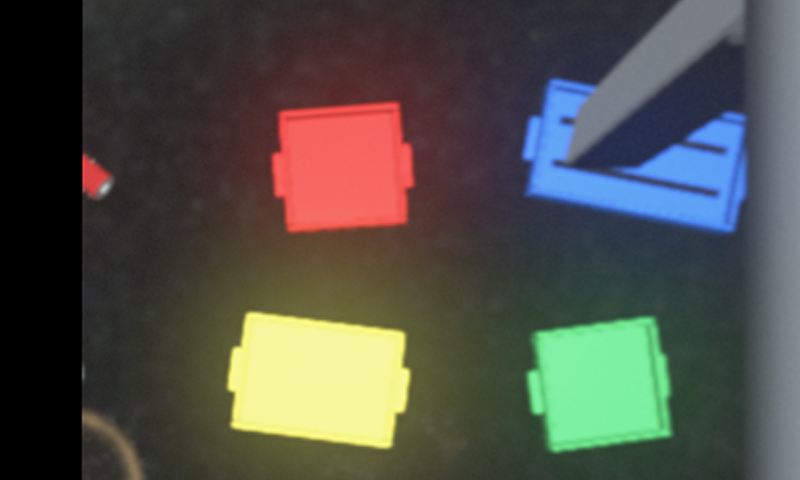

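>>> play_rows --translation '[[0.99,0,0],[0.99,0,0],[0.99,0,0],[0.99,0,0],[0.99,0,0],[0.99,0,0],[0.99,0,0],[0.99,0,0]]' --twist '[[0,0,0.01],[0,0,0.01],[0,0,0.01],[0,0,0.01],[0,0,0.01],[0,0,0.01],[0,0,0],[0,0,0]]' --gripper '[1,1,1,1,1,1,1,1]'

```text
time: 3.65
tool_pos: [0.4401, 0.1182, 0.4049]
ee_rot: [3.141, 0.0, 1.564]
wrist_force: [-0.0, -0.4, 0.0]
width: 0.094
finger_force: 0.0
```

>>> play_rows --translation '[[0,0,0]]' --twist '[[0,0,0]]' --gripper '[0.4]'

```text
time: 3.75
tool_pos: [0.4399, 0.1202, 0.4047]
ee_rot: [-3.142, -0.002, 1.571]
wrist_force: [-0.5, -0.9, 0.2]
width: 0.0887
finger_force: 0.0
```

Run:
```python
from h import *
o=robot.get_obs();print(o["time"],o["tool_pos"],o["ee_rot"],o["width"])
im=robot.snapshot("wrist"); cv2.imwrite("pics/w2.png",im[:,:,::-1])
for n in "load attenuator_mid hex_adapter_mid elbow_adapter battery loupe".split():
    print(n,[(np.round(d["centre"],4).tolist(),round(d["score"],2)) for d in robot.spot_point(n,"wrist")[:2]])
cv2.imwrite("pics/w2r.png",rect("wrist",im[:,:,::-1].copy(),z=.0095,y0=.34,y1=-.06,s=2000))
```

```text
3.75 [0.43994244 0.12015409 0.40468751] [-3.14154215e+00 -1.62493005e-03  1.57065082e+00] 0.08866993315842332
load [([0.4344, 0.0091, 0.0006], 0.88)]
attenuator_mid [([0.4405, 0.1507, 0.0097], 0.83)]
hex_adapter_mid [([0.4408, 0.2744, 0.0073], 0.69)]
elbow_adapter [([0.5394, 0.2809, -0.0014], 0.67)]
battery [([0.5447, -0.0037, -0.0011], 0.66)]
loupe [([0.5383, 0.136, 0.002], 0.89)]
```

View pics/w2r.png

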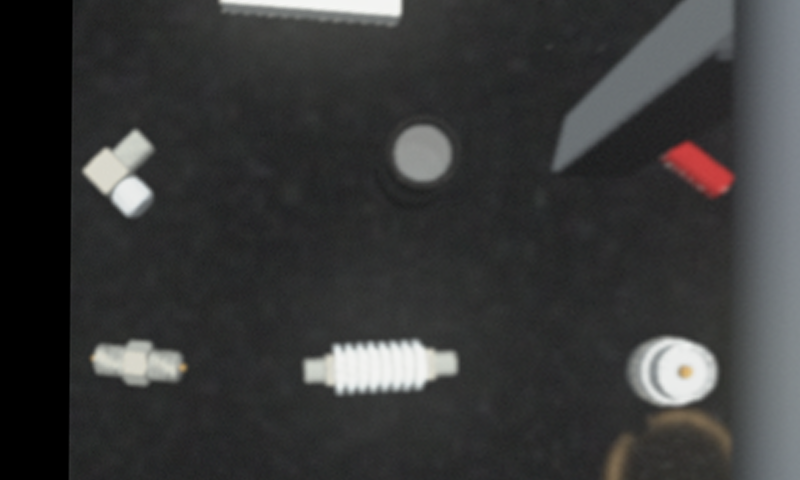

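>>> play_rows --translation '[[-0.7,-0.03,0.72],[-0.7,-0.03,0.72],[-0.7,-0.03,0.72],[-0.7,-0.03,0.72],[0,0,0.68],[0,0,0.68],[0,0,0.64],[0,0,0]]' --twist '[[0,0,0],[0,0,0],[0,0,0],[0,0,0],[0,0,0],[0,0,0],[0,0,0],[0,0,0]]' --gripper '[0.4,0.4,0.4,0.4,0.4,0.4,0.4,0.4]'

```text
time: 4.9
tool_pos: [0.4331, 0.0046, 0.2059]
ee_rot: [-3.133, -0.001, 1.564]
wrist_force: [0.1, -0.2, -0.5]
width: 0.0658
finger_force: 0.0
```

>>> play_rows --translation '[[0,0,0],[0,0,0],[0,0,0],[0,0,0],[0,0,0]]' --twist '[[0,0,0],[0,0,0],[0,0,0],[0,0,0],[0,0,0]]' --gripper '[-1,-1,-1,-1,-1]'

```text
time: 5.4
tool_pos: [0.4354, 0.0054, 0.2104]
ee_rot: [3.14, 0.0, 1.566]
wrist_force: [0.1, 0.2, 2.3]
width: 0.03
finger_force: 30.0
```

>>> play_rows --translation '[[0,0,-0.6],[0,0,-0.8],[0,0,-0.6],[-0.73,0.52,0],[-0.73,0.52,0],[-0.73,0.52,0],[-0.73,0.52,0],[-0.73,0.52,0]]' --twist '[[0,0,0],[0,0,0],[0,0,0],[0,0,0],[0,0,0],[0,0,0],[0,0,0],[0,0,0]]' --gripper '[-1,-1,-1,-1,-1,-1,-1,-1]'

```text
time: 6.2
tool_pos: [0.5389, -0.1422, 0.2895]
ee_rot: [3.142, 0.0, 1.566]
wrist_force: [0.2, 0.7, -0.2]
width: 0.0301
finger_force: 30.0
```

>>> play_rows --translation '[[0,0,0],[0,0,0]]' --twist '[[0,0,0],[0,0,0]]' --gripper '[-1,-1]'

```text
time: 6.4
tool_pos: [0.5383, -0.1414, 0.289]
ee_rot: [-3.14, -0.001, 1.565]
wrist_force: [0.4, 0.4, -1.1]
width: 0.0304
finger_force: 30.0
```

Run:
```python
from h import *
o=robot.get_obs();print(o["time"],o["tool_pos"],o["ee_rot"],o["width"])
im=robot.snapshot("wrist"); cv2.imwrite("pics/w3.png",im[:,:,::-1])
for n in "load nest_red nest_yellow battery".split():
    print(n,[(np.round(d["centre"],4).tolist(),round(d["score"],2)) for d in robot.spot_point(n,"wrist")[:2]])
```

```text
6.4 [ 0.53826818 -0.14139166  0.28895696] [-3.14022189e+00 -8.83420401e-04  1.56480425e+00] 0.030400826816630023
load [([0.5379, -0.1349, 0.0783], 0.93), ([0.5401, -0.1388, -0.0006], 0.21)]
nest_red [([0.5366, -0.1415, 0.003], 0.62)]
nest_yellow [([0.4339, -0.1276, 0.0005], 0.7)]
battery [([0.5437, -0.0003, -0.0013], 0.57)]
```

View pics/w3.png

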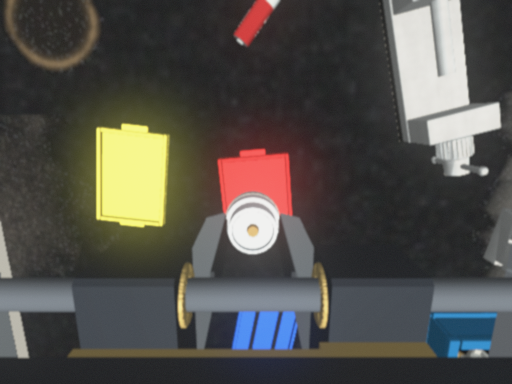

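>>> play_rows --translation '[[-0.08,0,0.8],[0,0,0.7],[0,0,0.3],[0,0,0],[0,0,0]]' --twist '[[0,0,0],[0,0,0],[0,0,0],[0,0,0],[0,0,0]]' --gripper '[-1,-1,-1,-1,-1]'

```text
time: 7.15
tool_pos: [0.5386, -0.1441, 0.2185]
ee_rot: [3.14, 0.001, 1.566]
wrist_force: [0.3, 0.2, -0.1]
width: 0.0306
finger_force: 30.0
```

>>> play_rows --translation '[[0,0,0.09],[0,0,0],[0,0,0],[0,0,0],[0,0,0],[0,0,0]]' --twist '[[0,0,0],[0,0,0],[0,0,0],[0,0,0],[0,0,0],[0,0,0]]' --gripper '[-1,-1,0.2,0.2,0.2,0.2]'

```text
time: 7.75
tool_pos: [0.5383, -0.1443, 0.2141]
ee_rot: [3.141, 0.0, 1.566]
wrist_force: [0.5, -0.3, -0.3]
width: 0.0556
finger_force: 0.0
```

>>> play_rows --translation '[[0,0,-0.6],[0,0,-0.9],[0,0,-0.6],[0.82,-0.28,0],[0.82,-0.28,0],[0.82,-0.28,0],[0.82,-0.28,0],[0.82,-0.28,0]]' --twist '[[0,0,0],[0,0,0],[0,0,0],[0,0,0],[0,0,0],[0,0,0],[0,0,0],[0,0,0]]' --gripper '[0.2,0.2,0.2,0.2,0.2,0.2,0.2,0.2]'

```text
time: 8.55
tool_pos: [0.4824, 0.0211, 0.298]
ee_rot: [3.141, 0.0, 1.565]
wrist_force: [0.4, 0.6, 0.5]
width: 0.0563
finger_force: 0.0
```

>>> play_rows --translation '[[0.82,-0.28,0],[0.82,-0.28,0],[0.82,-0.28,0],[0.82,-0.28,0],[0,0,0],[0,0,0]]' --twist '[[0,0,0],[0,0,0],[0,0,-0.25],[0,0,-0.25],[0,0,0],[0,0,0]]' --gripper '[0.2,0.2,0.2,0.2,0.2,0.2]'

```text
time: 9.15
tool_pos: [0.4379, 0.1515, 0.298]
ee_rot: [3.141, 0.001, 1.617]
wrist_force: [0.3, -0.6, -0.2]
width: 0.0567
finger_force: 0.0
```

Run:
```python
from h import *
o=robot.get_obs();print(o["time"],o["tool_pos"],o["ee_rot"],o["width"])
im=robot.snapshot("wrist"); cv2.imwrite("pics/w4.png",im[:,:,::-1])
for n in "attenuator_mid hex_adapter_mid elbow_adapter".split():
    print(n,[(np.round(d["centre"],4).tolist(),round(d["score"],2)) for d in robot.spot_point(n,"wrist")[:2]])
for z in [.0125]:
    cv2.imwrite("pics/w4r.png",rect("wrist",im[:,:,::-1].copy(),z=z,x0=.40,x1=.56,y0=.31,y1=.11,s=3500))
```

```text
9.15 [0.43792917 0.15149152 0.29798019] [3.14111978e+00 6.60624050e-04 1.61744464e+00] 0.05670502437806757
attenuator_mid [([0.4373, 0.1512, 0.0096], 0.9), ([0.5332, 0.2791, 0.0022], 0.27)]
hex_adapter_mid [([0.4405, 0.2725, 0.0094], 0.56), ([0.44, 0.1513, 0.0115], 0.56)]
elbow_adapter [([0.5374, 0.2807, -0.0001], 0.61)]
```

View pics/w4r.png

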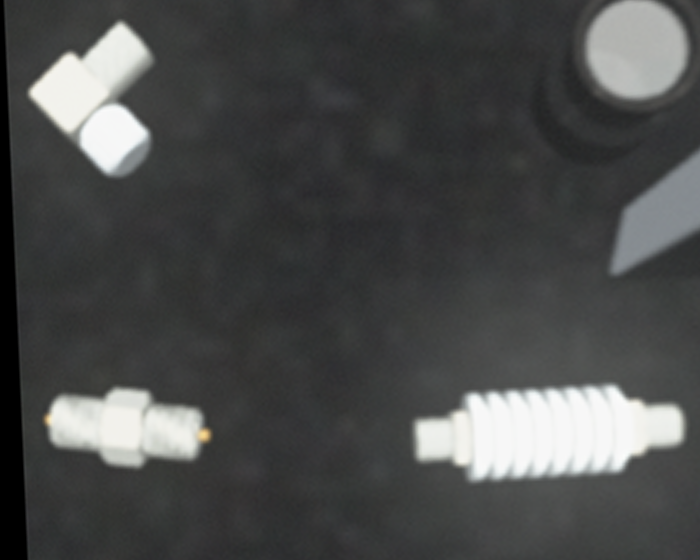

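>>> play_rows --translation '[[0.03,-0.02,0.9],[0,0,0.9],[0,0,0.51],[0,0,0],[0,0,0],[0,0,0],[0,0,0],[0,0,0]]' --twist '[[0,0,-0.1],[0,0,0],[0,0,0],[0,0,0],[0,0,0],[0,0,0],[0,0,0],[0,0,0]]' --gripper '[0.2,0.2,0.2,0.2,-1,-1,-1,-1]'

```text
time: 10.15
tool_pos: [0.4378, 0.1523, 0.2068]
ee_rot: [3.139, -0.0, 1.626]
wrist_force: [-0.1, -0.2, 0.2]
width: 0.0277
finger_force: 0.0
```

>>> play_rows --translation '[[0,0,0],[0,0,0],[0,0,-0.5],[0,0,-0.8],[0,0,-0.8],[0,0,0]]' --twist '[[0,0,0],[0,0,0],[0,0,0],[0,0,0],[0,0,0],[0,0,0]]' --gripper '[-1,-1,-1,-1,-1,-1]'

```text
time: 10.75
tool_pos: [0.4386, 0.1527, 0.2943]
ee_rot: [3.132, -0.002, 1.626]
wrist_force: [0.3, 0.4, -0.1]
width: 0.0239
finger_force: 30.0
```

Run:
```python
from h import *
o=robot.get_obs();print(o["wrist_force"],o["finger_force"])
plan([.545,-.288,.294],1.396,14)
```

```text
[ 0.32968374  0.39549671 -0.08392325] 29.995183646678925
max 0.8 0.16
{"translation": [[-0.8, 0.15, 0.0], [-0.79, 0.16, 0.0], [-0.79, 0.17, 0.0], [-0.79, 0.19, 0.0], [-0.78, 0.2, 0.0], [-0.78, 0.21, 0.0], [-0.78, 0.22, 0.0], [-0.77, 0.24, 0.0]], "twist": [[0.01, 0.0, 0.16], [0.01, 0.0, 0.16], [0.01, 0.0, 0.16], [0.01, 0.0, 0.16], [0.01, 0.0, 0.16], [0.01, 0.0, 0.16], [0.01, 0.0, 0.16], [0.01, 0.0, 0.16]]}
{"translation": [[-0.77, 0.25, 0.0], [-0.77, 0.26, 0.0], [-0.76, 0.27, 0.0], [-0.76, 0.29, 0.0], [-0.75, 0.3, 0.0], [-0.75, 0.31, 0.0]], "twist": [[0.01, 0.0, 0.16], [0.01, 0.0, 0.16], [0.01, 0.0, 0.16], [0.01, 0.0, 0.16], [0.01, 0.0, 0.16], [0.01, 0.0, 0.16]]}
```

>>> play_rows --translation '[[-0.8,0.15,0],[-0.79,0.16,0],[-0.79,0.17,0],[-0.79,0.19,0],[-0.78,0.2,0],[-0.78,0.21,0],[-0.78,0.22,0],[-0.77,0.24,0]]' --twist '[[0,0,0.16],[0,0,0.16],[0,0,0.16],[0,0,0.16],[0,0,0.16],[0,0,0.16],[0,0,0.16],[0,0,0.16]]' --gripper '[-1,-1,-1,-1,-1,-1,-1,-1]'

```text
time: 11.55
tool_pos: [0.4984, -0.1004, 0.2879]
ee_rot: [-3.139, -0.001, 1.497]
wrist_force: [0.7, 0.3, 0.2]
width: 0.0244
finger_force: 30.0
```

>>> play_rows --translation '[[-0.77,0.25,0],[-0.77,0.26,0],[-0.76,0.27,0],[-0.76,0.29,0],[-0.75,0.3,0],[-0.75,0.31,0],[0,0,0],[0,0,0]]' --twist '[[0,0,0.16],[0,0,0.16],[0,0,0.16],[0,0,0.16],[0,0,0.16],[0,0,0.16],[0,0,0],[0,0,0]]' --gripper '[-1,-1,-1,-1,-1,-1,-1,-1]'

```text
time: 12.35
tool_pos: [0.5446, -0.2883, 0.2875]
ee_rot: [-3.139, -0.002, 1.401]
wrist_force: [-0.0, 0.1, 0.4]
width: 0.0241
finger_force: 30.0
```

Run:
```python
from h import *
o=robot.get_obs();print(o["time"],o["tool_pos"],o["ee_rot"],o["width"])
im=robot.snapshot("wrist"); cv2.imwrite("pics/w5.png",im[:,:,::-1])
for n in "attenuator_mid nest_blue load nest_red nest_green".split():
    print(n,[(np.round(d["centre"],4).tolist(),round(d["score"],2)) for d in robot.spot_point(n,"wrist")[:2]])
```

```text
12.35 [ 0.54456781 -0.28827192  0.28754873] [-3.13874657e+00 -1.75624320e-03  1.40083380e+00] 0.024120198771371407
attenuator_mid [([0.5498, -0.2881, 0.0906], 0.9)]
nest_blue [([0.546, -0.2847, -0.0032], 0.64)]
load [([0.5403, -0.1405, 0.0039], 0.59)]
nest_red []
nest_green [([0.4332, -0.2704, -0.0017], 0.57)]
```

View pics/w5.png

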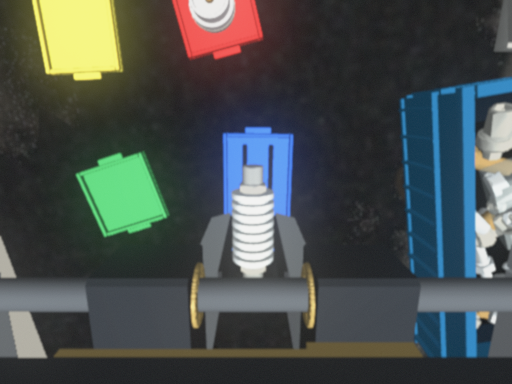

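>>> play_rows --translation '[[0.03,0.06,0.8],[0,0,0.7],[0,0,0.36],[0,0,0],[0,0,0]]' --twist '[[0,0,0],[0,0,0],[0,0,0],[0,0,0],[0,0,0]]' --gripper '[-1,-1,-1,-1,-1]'

```text
time: 13.15
tool_pos: [0.5477, -0.2872, 0.216]
ee_rot: [3.141, 0.0, 1.402]
wrist_force: [-0.3, -0.5, -0.5]
width: 0.024
finger_force: 30.0
```

>>> play_rows --translation '[[0,0,0.08],[0,0,0],[0,0,0]]' --twist '[[0,0,0],[0,0,0],[0,0,0]]' --gripper '[-1,-1,-1]'

```text
time: 13.45
tool_pos: [0.5476, -0.2874, 0.2127]
ee_rot: [3.14, 0.001, 1.402]
wrist_force: [0.5, -0.5, -0.7]
width: 0.0241
finger_force: 30.0
```

>>> play_rows --translation '[[0,0,0.04],[0,0,0],[0,0,0],[0,0,0],[0,0,0],[0,0,0]]' --twist '[[0,0,0],[0,0,0],[0,0,0],[0,0,0],[0,0,0],[0,0,0]]' --gripper '[-1,-1,-0.2,-0.2,-0.2,-0.2]'

```text
time: 14.05
tool_pos: [0.5475, -0.2873, 0.2103]
ee_rot: [3.142, 0.0, 1.402]
wrist_force: [-0.1, 0.7, -0.6]
width: 0.0377
finger_force: 0.0
```

Run:
```python
from h import *
o=robot.get_obs();p=o["tool_pos"];print(o["time"],p,o["width"])
plan([.4375,.273,.300],np.pi/2-.09,16,start=[p[0],p[1],.300,o["ee_rot"][2]])
```

```text
14.05 [ 0.54747429 -0.2872802   0.21032393] 0.0377334013829129
max 0.86 0.05
{"translation": [[0.83, -0.32, 0.0], [0.84, -0.31, 0.0], [0.84, -0.31, 0.0], [0.84, -0.3, 0.0], [0.84, -0.3, 0.0], [0.84, -0.3, 0.0], [0.84, -0.29, 0.0], [0.84, -0.29, 0.0]], "twist": [[0.0, 0.0, -0.05], [0.0, 0.0, -0.05], [0.0, 0.0, -0.05], [0.0, 0.0, -0.05], [0.0, 0.0, -0.05], [0.0, 0.0, -0.05], [0.0, 0.0, -0.05], [0.0, 0.0, -0.05]]}
{"translation": [[0.85, -0.28, 0.0], [0.85, -0.28, 0.0], [0.85, -0.28, 0.0], [0.85, -0.27, 0.0], [0.85, -0.27, 0.0], [0.85, -0.26, 0.0], [0.85, -0.26, 0.0], [0.86, -0.25, 0.0]], "twist": [[0.0, 0.0, -0.05], [0.0, 0.0, -0.05], [0.0, 0.0, -0.05], [0.0, 0.0, -0.05], [0.0, 0.0, -0.05], [0.0, 0.0, -0.05], [0.0, 0.0, -0.05], [0.0, 0.0, -0.05]]}
```

Raise, then travel to the hexagon adapter.

>>> play_rows --translation '[[0,0,-0.5],[0,0,-0.9],[0,0,-0.85],[0,0,0]]' --twist '[[0,0,0],[0,0,0],[0,0,0],[0,0,0]]' --gripper '[-0.2,-0.2,-0.2,0]'

```text
time: 14.45
tool_pos: [0.5486, -0.288, 0.3071]
ee_rot: [3.13, 0.005, 1.402]
wrist_force: [0.4, 0.0, -0.4]
width: 0.0424
finger_force: 0.0
```

>>> play_rows --translation '[[0.83,-0.32,0],[0.84,-0.31,0],[0.84,-0.31,0],[0.84,-0.3,0],[0.84,-0.3,0],[0.84,-0.3,0],[0.84,-0.29,0],[0.84,-0.29,0]]' --twist '[[0,0,-0.05],[0,0,-0.05],[0,0,-0.05],[0,0,-0.05],[0,0,-0.05],[0,0,-0.05],[0,0,-0.05],[0,0,-0.05]]' --gripper '[0,0,0,0,0,0,0,0]'

```text
time: 15.25
tool_pos: [0.4915, -0.006, 0.2993]
ee_rot: [-3.14, 0.0, 1.442]
wrist_force: [1.0, 0.0, -0.2]
width: 0.047
finger_force: 0.0
```

>>> play_rows --translation '[[0.85,-0.28,0],[0.85,-0.28,0],[0.85,-0.28,0],[0.85,-0.27,0],[0.85,-0.27,0],[0.85,-0.26,0],[0.85,-0.26,0],[0.86,-0.25,0]]' --twist '[[0,0,-0.05],[0,0,-0.05],[0,0,-0.05],[0,0,-0.05],[0,0,-0.05],[0,0,-0.05],[0,0,-0.05],[0,0,-0.05]]' --gripper '[0,0,0,0,0,0,0,0]'

```text
time: 16.05
tool_pos: [0.4363, 0.2742, 0.2992]
ee_rot: [-3.141, 0.001, 1.482]
wrist_force: [0.1, -0.3, -0.6]
width: 0.0471
finger_force: 0.0
```

>>> play_rows --translation '[[0,0,0],[0,0,0]]' --twist '[[0,0,0],[0,0,0]]' --gripper '[0,0]'

```text
time: 16.25
tool_pos: [0.4367, 0.2733, 0.2992]
ee_rot: [-3.14, 0.002, 1.484]
wrist_force: [0.1, -0.7, -0.7]
width: 0.047
finger_force: 0.0
```

Run:
```python
from h import *
o=robot.get_obs();print(o["time"],o["tool_pos"],o["ee_rot"],o["width"])
im=robot.snapshot("wrist"); cv2.imwrite("pics/w6.png",im[:,:,::-1])
for n in "hex_adapter_mid elbow_adapter".split():
    print(n,[(np.round(d["centre"],4).tolist(),round(d["score"],2)) for d in robot.spot_point(n,"wrist")[:2]])
cv2.imwrite("pics/w6r.png",rect("wrist",im[:,:,::-1].copy(),z=.0095,x0=.40,x1=.56,y0=.36,y1=.20,s=3500))
```

```text
16.25 [0.4367022  0.27330207 0.29924139] [-3.14049036e+00  1.55215331e-03  1.48361244e+00] 0.04700103733557105
hex_adapter_mid [([0.4406, 0.2709, 0.0126], 0.84)]
elbow_adapter [([0.5364, 0.282, 0.0017], 0.73)]
```

View pics/w6r.png

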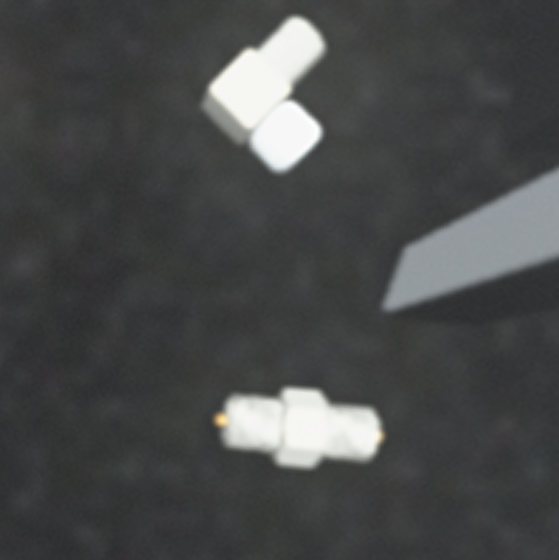

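>>> play_rows --translation '[[0,0.03,0.9],[0,0,0.9],[0,0,0.57],[0,0,0],[0,0,0],[0,0,0],[0,0,0],[0,0,0]]' --twist '[[0,0,0],[0,0,0],[0,0,0],[0,0,0],[0,0,0],[0,0,0],[0,0,0],[0,0,0]]' --gripper '[0,0,0,0,0,-1,-1,-1]'

```text
time: 17.2
tool_pos: [0.4387, 0.273, 0.2067]
ee_rot: [3.14, -0.001, 1.482]
wrist_force: [-0.0, 0.1, 0.1]
width: 0.0262
finger_force: 0.0
```

>>> play_rows --translation '[[0,0,0],[0,0,0],[0,0,0]]' --twist '[[0,0,0],[0,0,0],[0,0,0]]' --gripper '[-1,-1,-1]'

```text
time: 17.5
tool_pos: [0.4385, 0.273, 0.2064]
ee_rot: [3.14, -0.001, 1.482]
wrist_force: [-0.8, -0.1, 4.2]
width: 0.0199
finger_force: 30.0
```

>>> play_rows --translation '[[0,0,-0.5],[0,0,-0.9],[0,0,-0.7],[0,0,0]]' --twist '[[0,0,0],[0,0,0],[0,0,0],[0,0,0]]' --gripper '[-1,-1,-1,-1]'

```text
time: 17.9
tool_pos: [0.4394, 0.2735, 0.2938]
ee_rot: [3.134, -0.005, 1.482]
wrist_force: [0.5, 0.8, 0.0]
width: 0.0195
finger_force: 30.0
```

Run:
```python
from h import *
o=robot.get_obs();print(o["wrist_force"],o["width"])
plan([.433,-.128,.294],1.455,12)
```

```text
[0.52588648 0.76324751 0.02887743] 0.019514791323415017
max 0.83 0.02
{"translation": [[-0.83, 0.06, 0.0], [-0.83, 0.06, 0.0], [-0.83, 0.06, 0.0], [-0.83, 0.07, 0.0], [-0.83, 0.07, 0.0], [-0.83, 0.07, 0.0], [-0.83, 0.07, 0.0], [-0.83, 0.07, 0.0]], "twist": [[0.01, 0.0, 0.02], [0.01, 0.0, 0.02], [0.01, 0.0, 0.02], [0.01, 0.0, 0.02], [0.01, 0.0, 0.02], [0.01, 0.0, 0.02], [0.01, 0.0, 0.02], [0.01, 0.0, 0.02]]}
{"translation": [[-0.83, 0.08, 0.0], [-0.83, 0.08, 0.0], [-0.83, 0.08, 0.0], [-0.83, 0.08, 0.0]], "twist": [[0.01, 0.0, 0.02], [0.01, 0.0, 0.02], [0.01, 0.0, 0.02], [0.01, 0.0, 0.02]]}
```

>>> play_rows --translation '[[-0.83,0.06,0],[-0.83,0.06,0],[-0.83,0.06,0],[-0.83,0.07,0],[-0.83,0.07,0],[-0.83,0.07,0],[-0.83,0.07,0],[-0.83,0.07,0]]' --twist '[[0,0,0.02],[0,0,0.02],[0,0,0.02],[0,0,0.02],[0,0,0.02],[0,0,0.02],[0,0,0.02],[0,0,0.02]]' --gripper '[-1,-1,-1,-1,-1,-1,-1,-1]'

```text
time: 18.7
tool_pos: [0.4332, 0.0052, 0.2874]
ee_rot: [-3.139, 0.0, 1.466]
wrist_force: [1.3, 0.0, -0.0]
width: 0.0194
finger_force: 30.0
```

>>> play_rows --translation '[[-0.83,0.08,0],[-0.83,0.08,0],[-0.83,0.08,0],[-0.83,0.08,0],[0,0,0],[0,0,0]]' --twist '[[0,0,0.02],[0,0,0.02],[0,0,0.02],[0,0,0.02],[0,0,0],[0,0,0]]' --gripper '[-1,-1,-1,-1,-1,-1]'

```text
time: 19.3
tool_pos: [0.4319, -0.1272, 0.2877]
ee_rot: [-3.139, -0.001, 1.456]
wrist_force: [0.2, 0.5, -0.7]
width: 0.0194
finger_force: 30.0
```

Run:
```python
from h import *
o=robot.get_obs();print(o["time"],o["tool_pos"],o["ee_rot"],o["width"])
im=robot.snapshot("wrist"); cv2.imwrite("pics/w7.png",im[:,:,::-1])
for n in "hex_adapter_mid nest_yellow battery loupe".split():
    print(n,[(np.round(d["centre"],4).tolist(),round(d["score"],2)) for d in robot.spot_point(n,"wrist")[:2]])
```

```text
19.3 [ 0.4318906  -0.12715956  0.28770749] [-3.13862236e+00 -1.46406821e-03  1.45606037e+00] 0.019376356389485372
hex_adapter_mid [([0.436, -0.1296, 0.0905], 0.59)]
nest_yellow [([0.4361, -0.1307, 0.0001], 0.82)]
battery [([0.5464, -0.0048, -0.0034], 0.93)]
loupe []
```

View pics/w7.png

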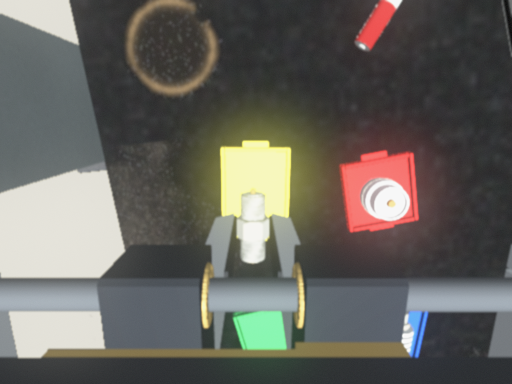

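>>> play_rows --translation '[[-0.05,0.06,0.8],[0,0,0.7],[0,0,0.42],[0,0,0],[0,0,0],[0,0,0]]' --twist '[[0,0,0],[0,0,0],[0,0,0],[0,0,0],[0,0,0],[0,0,0]]' --gripper '[-1,-1,-1,-1,-1,-1]'

```text
time: 20.15
tool_pos: [0.4351, -0.1291, 0.214]
ee_rot: [3.139, 0.001, 1.459]
wrist_force: [-0.3, 0.2, -0.3]
width: 0.0194
finger_force: 30.0
```

>>> play_rows --translation '[[0,0,0.05],[0,0,0],[0,0,0]]' --twist '[[0,0,0],[0,0,0],[0,0,0]]' --gripper '[-1,-1,-1]'

```text
time: 20.45
tool_pos: [0.4346, -0.1293, 0.2111]
ee_rot: [3.141, 0.0, 1.458]
wrist_force: [0.1, -0.8, -1.3]
width: 0.0195
finger_force: 30.0
```

>>> play_rows --translation '[[0,0,0.02],[0,0,0],[0,0,0],[0,0,0],[0,0,0],[0,0,-0.5],[0,0,-0.8],[0,0,-0.8]]' --twist '[[0,0,0],[0,0,0],[0,0,0],[0,0,0],[0,0,0],[0,0,0],[0,0,0],[0,0,0]]' --gripper '[-1,-0.4,-0.4,-0.2,-0.2,-0.2,-0.1,0]'

```text
time: 21.25
tool_pos: [0.4342, -0.1291, 0.2942]
ee_rot: [-3.14, -0.0, 1.458]
wrist_force: [-0.0, 0.1, 0.2]
width: 0.0453
finger_force: 0.0
```

Run:
```python
from h import *
o=robot.get_obs();print(o["time"],o["tool_pos"],o["width"])
# elbow bar at yaw 43deg; closing line = tool y=(sin,-cos): yaw = 43-90 or 43+90 deg
plan([.50,.24,.30],np.deg2rad(133),13)
```

```text
21.25 [ 0.43422514 -0.12909365  0.2942452 ] 0.04532041967365282
max 0.72 0.66
{"translation": [[0.72, 0.05, -0.01], [0.71, 0.09, -0.01], [0.71, 0.14, -0.01], [0.7, 0.19, -0.01], [0.68, 0.23, -0.01], [0.67, 0.28, -0.01], [0.65, 0.32, -0.01], [0.62, 0.36, -0.01]], "twist": [[0.0, 0.0, -0.66], [0.0, 0.0, -0.66], [0.0, 0.0, -0.66], [0.0, 0.0, -0.66], [0.0, 0.0, -0.66], [0.0, 0.0, -0.66], [0.0, 0.0, -0.66], [0.0, 0.0, -0.66]]}
{"translation": [[0.6, 0.4, -0.01], [0.57, 0.44, -0.01], [0.54, 0.48, -0.01], [0.51, 0.51, -0.01], [0.47, 0.55, -0.01]], "twist": [[0.0, 0.0, -0.66], [0.0, 0.0, -0.66], [0.0, 0.0, -0.66], [0.0, 0.0, -0.66], [0.0, 0.0, -0.66]]}
```

Run:
```python
from h import *
plan([.526,.284,.30],np.deg2rad(133),14)
```

```text
max 0.75 0.62
{"translation": [[0.75, 0.08, -0.01], [0.75, 0.13, -0.01], [0.74, 0.17, -0.01], [0.72, 0.22, -0.01], [0.71, 0.26, -0.01], [0.69, 0.3, -0.01], [0.67, 0.35, -0.01], [0.65, 0.39, -0.01]], "twist": [[0.0, 0.0, -0.62], [0.0, 0.0, -0.62], [0.0, 0.0, -0.62], [0.0, 0.0, -0.62], [0.0, 0.0, -0.62], [0.0, 0.0, -0.62], [0.0, 0.0, -0.62], [0.0, 0.0, -0.62]]}
{"translation": [[0.62, 0.43, -0.01], [0.6, 0.46, -0.01], [0.57, 0.5, -0.01], [0.54, 0.53, -0.01], [0.5, 0.57, -0.01], [0.47, 0.6, -0.01]], "twist": [[0.0, 0.0, -0.62], [0.0, 0.0, -0.62], [0.0, 0.0, -0.62], [0.0, 0.0, -0.62], [0.0, 0.0, -0.62], [0.0, 0.0, -0.62]]}
```

>>> play_rows --translation '[[0.75,0.08,-0.01],[0.75,0.13,-0.01],[0.74,0.17,-0.01],[0.72,0.22,-0.01],[0.71,0.26,-0.01],[0.69,0.3,-0.01],[0.67,0.35,-0.01],[0.65,0.39,-0.01]]' --twist '[[0,0,-0.62],[0,0,-0.62],[0,0,-0.62],[0,0,-0.62],[0,0,-0.62],[0,0,-0.62],[0,0,-0.62],[0,0,-0.62]]' --gripper '[0.2,0.2,0.2,0.2,0.2,0.2,0.2,0.2]'

```text
time: 22.05
tool_pos: [0.4872, 0.1083, 0.2971]
ee_rot: [3.141, 0.0, 1.956]
wrist_force: [0.5, -0.5, 0.1]
width: 0.0561
finger_force: 0.0
```

>>> play_rows --translation '[[0.62,0.43,0],[0.6,0.46,0],[0.57,0.5,0],[0.54,0.53,0],[0.5,0.57,0],[0.47,0.6,0],[0,0,0],[0,0,0]]' --twist '[[0,0,-0.62],[0,0,-0.62],[0,0,-0.62],[0,0,-0.62],[0,0,-0.62],[0,0,-0.62],[0,0,0],[0,0,0]]' --gripper '[0.2,0.2,0.2,0.2,0.2,0.2,0.2,0.2]'

```text
time: 22.85
tool_pos: [0.5256, 0.285, 0.2966]
ee_rot: [-3.14, 0.0, 2.326]
wrist_force: [-0.6, -0.1, 0.1]
width: 0.0563
finger_force: 0.0
```

Run:
```python
from h import *
o=robot.get_obs();print(o["time"],o["tool_pos"],o["ee_rot"],o["width"])
im=robot.snapshot("wrist"); cv2.imwrite("pics/w8.png",im[:,:,::-1])
for n in "elbow_adapter".split():
    print(n,[(np.round(d["centre"],4).tolist(),round(d["score"],2)) for d in robot.spot_point(n,"wrist")[:2]])
cv2.imwrite("pics/w8r.png",rect("wrist",im[:,:,::-1].copy(),z=.017,x0=.48,x1=.58,y0=.33,y1=.23,s=5000))
```

```text
22.85 [0.52563744 0.28495419 0.29657292] [-3.14029774e+00  2.38113048e-04  2.32628814e+00] 0.05634922571321599
elbow_adapter [([0.5382, 0.2829, -0.0008], 0.58)]
```

View pics/w8r.png

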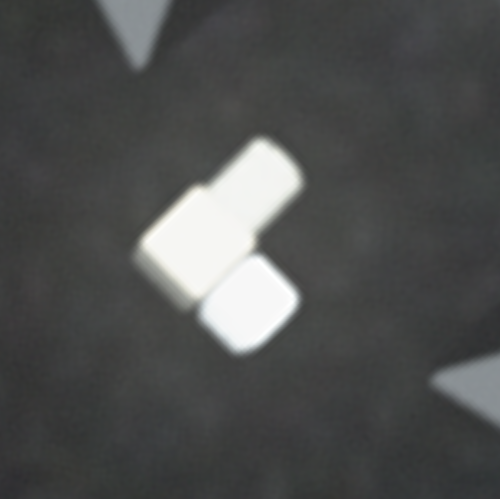

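>>> play_rows --translation '[[0.01,0.02,0.9],[0,0,0.9],[0,0,0.52],[0,0,0],[0,0,0],[0,0,0],[0,0,0],[0,0,0]]' --twist '[[0,0,0],[0,0,0],[0,0,0],[0,0,0],[0,0,0],[0,0,0],[0,0,0],[0,0,0]]' --gripper '[0.2,0.2,0.2,0.2,0.2,-1,-1,-1]'

```text
time: 23.75
tool_pos: [0.5262, 0.2854, 0.205]
ee_rot: [3.141, 0.001, 2.326]
wrist_force: [0.7, 1.1, 0.5]
width: 0.0363
finger_force: 0.0
```

>>> play_rows --translation '[[0,0,0],[0,0,0],[0,0,0]]' --twist '[[0,0,0],[0,0,0],[0,0,0]]' --gripper '[-1,-1,-1]'

```text
time: 24.05
tool_pos: [0.5262, 0.2856, 0.2048]
ee_rot: [3.141, 0.001, 2.326]
wrist_force: [0.1, -0.7, 2.2]
width: 0.0312
finger_force: 30.0
```

>>> play_rows --translation '[[0,0,-0.5],[0,0,-0.9],[0,0,-0.7],[0,0,0]]' --twist '[[0,0,0],[0,0,0],[0,0,0],[0,0,0]]' --gripper '[-1,-1,-1,-1]'

```text
time: 24.45
tool_pos: [0.5271, 0.2861, 0.2933]
ee_rot: [3.133, 0.003, 2.326]
wrist_force: [-0.2, -0.0, 0.7]
width: 0.0309
finger_force: 30.0
```

Run:
```python
from h import *
# keep elbow aligned with green nest (+7deg): bar to 7+45? choose tool yaw 97deg -> bar at 7deg
a=np.deg2rad(97);e=a-np.pi/2
t=np.array([.4325,-.271])+.008*np.array([-np.sin(e),np.cos(e)])
print(t);plan([*t,.294],a,18)
```

```text
[ 0.43152505 -0.26305963]
max 0.73 0.35
{"translation": [[-0.46, -0.62, -0.01], [-0.49, -0.6, 0.0], [-0.51, -0.59, 0.0], [-0.53, -0.57, 0.0], [-0.55, -0.55, 0.0], [-0.57, -0.53, 0.0], [-0.58, -0.51, 0.0], [-0.6, -0.49, 0.0]], "twist": [[0.01, 0.0, 0.35], [0.01, 0.0, 0.35], [0.01, 0.0, 0.35], [0.01, 0.0, 0.35], [0.01, 0.0, 0.35], [0.01, 0.0, 0.35], [0.01, 0.0, 0.35], [0.01, 0.0, 0.35]]}
{"translation": [[-0.62, -0.47, 0.0], [-0.63, -0.44, 0.0], [-0.65, -0.42, 0.0], [-0.66, -0.4, 0.0], [-0.68, -0.37, 0.0], [-0.69, -0.35, 0.0], [-0.7, -0.33, 0.0], [-0.71, -0.3, 0.0]], "twist": [[0.01, 0.0, 0.35], [0.01, 0.0, 0.35], [0.01, 0.0, 0.35], [0.01, 0.0, 0.35], [0.01, 0.0, 0.35], [0.01, 0.0, 0.35], [0.01, 0.0, 0.35], [0.01, 0.0, 0.35]]}
{"translation": [[-0.72, -0.28, 0.0], [-0.73, -0.25, 0.0]], "twist": [[0.01, 0.0, 0.35], [0.01, 0.0, 0.35]]}
```

>>> play_rows --translation '[[-0.46,-0.62,0],[-0.49,-0.6,0],[-0.51,-0.59,0],[-0.53,-0.57,0],[-0.55,-0.55,0],[-0.57,-0.53,0],[-0.58,-0.51,0],[-0.6,-0.49,0]]' --twist '[[0,0,0.35],[0,0,0.35],[0,0,0.35],[0,0,0.35],[0,0,0.35],[0,0,0.35],[0,0,0.35],[0,0,0.35]]' --gripper '[-1,-1,-1,-1,-1,-1,-1,-1]'

```text
time: 25.25
tool_pos: [0.4825, 0.0398, 0.2862]
ee_rot: [-3.139, -0.001, 2.045]
wrist_force: [0.4, -0.1, -0.6]
width: 0.0311
finger_force: 30.0
```

>>> play_rows --translation '[[-0.62,-0.47,0],[-0.63,-0.44,0],[-0.65,-0.42,0],[-0.66,-0.4,0],[-0.68,-0.37,0],[-0.69,-0.35,0],[-0.7,-0.33,0],[-0.71,-0.3,0]]' --twist '[[0,0,0.35],[0,0,0.35],[0,0,0.35],[0,0,0.35],[0,0,0.35],[0,0,0.35],[0,0,0.35],[0,0,0.35]]' --gripper '[-1,-1,-1,-1,-1,-1,-1,-1]'

```text
time: 26.05
tool_pos: [0.4406, -0.2038, 0.2863]
ee_rot: [-3.139, -0.002, 1.764]
wrist_force: [0.8, 0.1, -0.3]
width: 0.0312
finger_force: 30.0
```

>>> play_rows --translation '[[-0.72,-0.28,0],[-0.73,-0.25,0],[0,0,0],[0,0,0]]' --twist '[[0,0,0.35],[0,0,0.35],[0,0,0],[0,0,0]]' --gripper '[-1,-1,-1,-1]'

```text
time: 26.45
tool_pos: [0.4304, -0.2638, 0.2865]
ee_rot: [-3.14, -0.003, 1.695]
wrist_force: [-0.1, -0.1, 0.0]
width: 0.0311
finger_force: 30.0
```

Run:
```python
from h import *
o=robot.get_obs();print(o["time"],o["tool_pos"],o["ee_rot"],o["width"])
im=robot.snapshot("wrist"); cv2.imwrite("pics/w9.png",im[:,:,::-1])
for n in "elbow_adapter nest_green hex_adapter_mid nest_yellow load nest_red".split():
    print(n,[(np.round(d["centre"],4).tolist(),round(d["score"],2)) for d in robot.spot_point(n,"wrist")[:2]])
```

```text
26.45 [ 0.4303598  -0.26381825  0.28651989] [-3.13966213e+00 -2.69247602e-03  1.69467355e+00] 0.031060387616384622
elbow_adapter [([0.436, -0.2677, 0.0803], 0.78)]
nest_green [([0.4324, -0.2692, 0.003], 0.92)]
hex_adapter_mid [([0.4356, -0.1295, 0.015], 0.9), ([0.5472, -0.2889, 0.0014], 0.43)]
nest_yellow [([0.4322, -0.1306, 0.0007], 0.78)]
load [([0.5384, -0.1404, 0.0027], 0.55)]
nest_red []
```

View pics/w9.png

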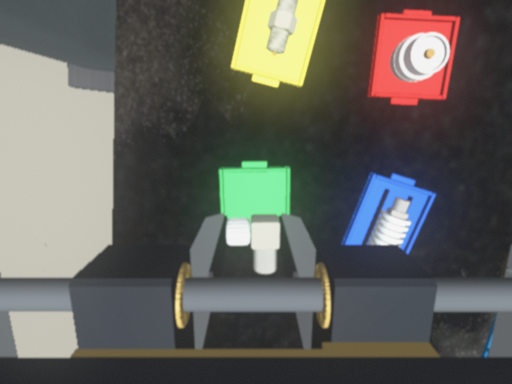

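>>> play_rows --translation '[[0,0.04,0.8],[0,0,0.7],[0,0,0.45],[0,0,0],[0,0,0],[0,0,0.04],[0,0,0],[0,0,0]]' --twist '[[0,0,0],[0,0,0],[0,0,0],[0,0,0],[0,0,0],[0,0,0],[0,0,0],[0,0,0]]' --gripper '[-1,-1,-1,-1,-1,-1,-1,-1]'

```text
time: 27.6
tool_pos: [0.4325, -0.2636, 0.2092]
ee_rot: [3.141, 0.001, 1.696]
wrist_force: [0.9, 0.2, -0.5]
width: 0.031
finger_force: 30.0
```

>>> play_rows --translation '[[0,0,0],[0,0,0],[0,0,0],[0,0,0],[0,0,-0.5],[0,0,-0.9],[0,0,-0.9],[0,0,-0.9]]' --twist '[[0,0,0],[0,0,0],[0,0,0],[0,0,0],[0,0,0],[0,0,0],[0,0,0],[0,0,0]]' --gripper '[-0.15,-0.15,-0.15,-0.15,-0.15,-0.15,-0.15,-0.15]'

```text
time: 28.4
tool_pos: [0.4322, -0.2634, 0.3379]
ee_rot: [-3.141, -0.0, 1.696]
wrist_force: [0.7, 0.0, -0.3]
width: 0.0397
finger_force: 0.0
```

>>> play_rows --translation '[[-0.8,0,-0.6],[-0.8,0,-0.6],[-0.8,0,0],[-0.8,0,0],[0,0,0],[0,0,0]]' --twist '[[0,0,0],[0,0,0],[0,0,0],[0,0,0],[0,0,0],[0,0,0]]' --gripper '[0,0,0,0,0,0]'

```text
time: 29.0
tool_pos: [0.4483, -0.3909, 0.384]
ee_rot: [-3.141, -0.002, 1.695]
wrist_force: [-0.1, -0.6, -0.3]
width: 0.0469
finger_force: 0.0
```

Run:
```python
from h import *
o=robot.get_obs();print(o["time"],o["tool_pos"],o["ee_rot"],o["width"])
im=robot.snapshot("wrist"); robot.snapshot("top")
for n in "elbow_adapter nest_green hex_adapter_mid nest_yellow load nest_red attenuator_mid nest_blue battery loupe".split():
  for c in ["wrist","top"]:
    print(n,c,[(np.round(d["centre"],4).tolist(),round(d["score"],2)) for d in robot.spot_point(n,c)[:1]])
cv2.imwrite("pics/w10r.png",rect("wrist",im[:,:,::-1].copy(),z=.012,x0=.36,y0=.-0 if 0 else -.04,y1=-.36,s=2300)[:, :736])
```

```text
File "<stdin>", line 7
    cv2.imwrite("pics/w10r.png",rect("wrist",im[:,:,::-1].copy(),z=.012,x0=.36,y0=.-0 if 0 else -.04,y1=-.36,s=2300)[:, :736])
                                                                                  ^
SyntaxError: invalid syntax
```

Run:
```python
from h import *
im=robot.snapshot("wrist"); robot.snapshot("top")
for n in "elbow_adapter nest_green hex_adapter_mid nest_yellow load nest_red attenuator_mid nest_blue battery loupe".split():
  for c in ["wrist","top"]:
    print(n,c,[(np.round(d["centre"],4).tolist(),round(d["score"],2)) for d in robot.spot_point(n,c)[:1]])
cv2.imwrite("pics/w10r.png",rect("wrist",im[:,:,::-1].copy(),z=.012,x0=.38,y0=-.04,y1=-.36,s=2300)[:, :736])
```

```text
elbow_adapter wrist [([0.4373, -0.2741, 0.006], 0.66)]
elbow_adapter top [([0.435, -0.274, 0.0049], 0.45)]
nest_green wrist [([0.4308, -0.2698, -0.003], 0.95)]
nest_green top [([0.4349, -0.2721, 0.0013], 0.78)]
hex_adapter_mid wrist []
hex_adapter_mid top []
nest_yellow wrist []
nest_yellow top [([0.4382, -0.1284, -0.0008], 0.74)]
load wrist []
load top [([0.5401, -0.1421, 0.0046], 0.44)]
nest_red wrist []
nest_red top [([0.5399, -0.1365, -0.0033], 0.66)]
attenuator_mid wrist [([0.5511, -0.2887, 0.0149], 0.89)]
attenuator_mid top [([0.5482, -0.2796, 0.0195], 0.53)]
nest_blue wrist [([0.5481, -0.2869, 0.0007], 0.97)]
nest_blue top [([0.5361, 0.1405, 0.0049], 0.7)]
battery wrist []
battery top [([0.5451, 0.0006, 0.0001], 0.58)]
loupe wrist []
loupe top [([0.5374, 0.1402, 0.0024], 0.55)]
```

View pics/w10r.png

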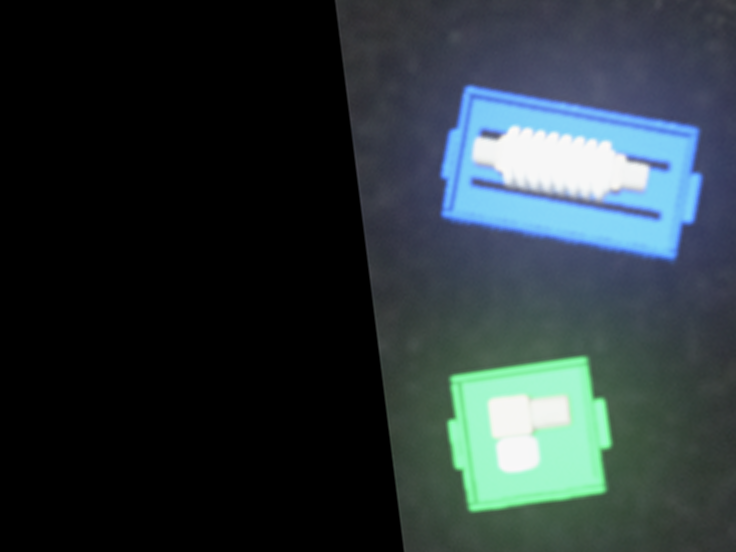

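```bash
python3 -c "
from bench import robot
print(robot.close_job())"
```

```text
the job is handed in; nothing more can be done
None
```

I put all four parts in their nests and handed the job in at about 30 s of the 104 s allowed. My last pictures put each part within about 5 mm of its nest's centre, and the battery and loupe read where they started. The hand-in didn't return a verdict.

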